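Blot a rubber stamp and hang it on the carousel's empty hook

TASK

Put the loose rubber stamp away. First turn the stamp carousel so that its empty hook is at the front, over the tongue of the foot; then stand the stamp upright, rubber face down, wholly on the blotting pad and let go of it there for a moment; then pick it up again and hang it by its neck on the empty hook, knob resting on the prongs, the hook still at the front. Leave the other things on the desk where they are.

Things in the scene. Friction and masses are not known exactly. Their poses are not given: they have to be found in the camera images.
- rack: Fixed stand of the rubber-stamp carousel (screwed down): round steel foot 170 mm across, 12 mm thick, with a flat tongue 34 mm wide, 8 mm thick, reaching out over the desk to 152 mm from the axis, which marks the front. Origin: centre of the foot's underside, on the turning axis. Its -x axis points along the tongue to the front; z up.
- turret (a joint): Turn of the carousel about its vertical axis, rad, counter-clockwise from above positive, no stops, turns either way; light friction (0.06 N m) holds it where it is left. At 0 the empty fork points to the rack's +x (back), at +pi or -pi to the front tongue.
- hub (a point): Centre of the turret's top, on the axis: a black disc 100 mm across, top face 135 mm above the desk, with the turning peg on it. Under it six fork hooks stick out 60 degrees apart; five hold stamps like the loose one (fixed there, knob tops 141 mm above the desk, blocks and forks reach up to 114 mm from the axis), one is empty.
- hook (a point): Seat of the empty fork hook: midway between its two prongs, 84 mm from the axis, level with their upper edge, 115 mm above the desk; turns with the turret. The prongs are 7 mm round bars running radially out, 17 mm apart in the clear, closed inside by a cross-bar (outer edge 74.5 mm from the axis). A stamp hangs with its neck between them and the underside of its knob on them.
- fork_end (a point): Middle between the empty fork's two raised tips, 111 mm from the axis, turns with the turret. From 104 mm to their ends at 114 mm from the axis the prongs rise to 7 mm above their upper edge, so a knob must be carried in over the tips and then lowered; seated it has about 6 mm of radial play.
- peg (a point): Top centre of the upright steel turning peg, 14 mm in diameter and 34 mm tall (its top 169 mm above the desk), 36 mm from the turning axis straight across from the empty fork; turns with the turret. Pushed round in a circle it turns the carousel; held in the fingers too, if the hand turns along with it (else it may roll out).
- stamp: The loose wooden hand stamp, 90 g or so, 76 mm tall, at first lying on its side. Origin: centre of its rubber face; its z axis runs from the face up to the knob. Along z: rectangular block 40 (x) by 34 (y) mm from 0 to 20 mm, round neck 12 mm in diameter from 20 to 50 mm, round knob 34 mm in diameter from 50 to 76 mm. Lying, its axis is level, 17 mm above the desk.
- shoulder (a point): Point on the stamp's axis at the underside of its knob, 50 mm above the rubber face.
- blotter: Blotting pad, fixed: grey plate 140 (x) by 110 (y) mm covered with paper, top surface 6 mm above the desk. Origin: centre of its underside, z up.
- mug: Bystander: white mug, 80 mm across, 90 mm high. Origin: centre of its underside, standing on the desk.
- stapler: Bystander: black stapler, 130 x 32 x 44 mm. Origin: centre of its underside, standing on the desk.
- ink_tin: Bystander: flat closed ink-pad tin, 72 x 112 x 18 mm. Origin: centre of its underside, standing on the desk.
- calculator: Bystander: desk calculator, 150 x 100 x 15 mm. Origin: centre of its underside, standing on the desk.
- ink_bottle: Bystander: small ink bottle, 36 mm across, 70 mm high. Origin: centre of its underside, standing on the desk.
- punch: Bystander: hole punch, 75 x 110 x 52 mm. Origin: centre of its underside, standing on the desk.
- tape: Bystander: tape dispenser, 140 x 50 x 74 mm. Origin: centre of its underside, standing on the desk.
There are look-alikes about, which are no part of the job. Of the things that look like the stamp, take the one that is farthest to the robot's right at the start. There is more than one size of the blotter; the one meant has the size given above.

How it is judged:
On the way, in this order (a step that is already met when the one before it is completed fails the run):
1. the empty hook is turned to the front (within about 15 degrees of the tongue) and the carousel is still (x of hook in the frame of rack below -0.06 m and y of hook in the frame of rack between -0.022 and 0.022 m and velocity of joint turret between -0.06 and 0.06 rad/s), for 0.2 s.
2. the stamp stands upright on its rubber face, wholly on the blotting pad, still and let go (x of stamp in the frame of blotter between -0.055 and 0.055 m and y of stamp in the frame of blotter between -0.04 and 0.04 m and z of stamp in the frame of blotter between 0.003 and 0.01 m and z of shoulder in the frame of blotter above 0.05 m and angle between stamp's own z axis and vertical below 0.1 rad and linear speed of stamp below 0.03 m/s and contact force between stamp and the fingers below 0.05 N), for 0.2 s.
At the end, for the whole second after the job is handed in: The stamp hangs upright (within about 9 degrees) on the empty hook, its shoulder within 9 mm sideways and 4 mm in height of the hook's seat, at rest and released, and the hook is still at the front (within about 20 degrees of the tongue) (x of hook in the frame of rack below -0.06 m and y of hook in the frame of rack between -0.029 and 0.029 m and velocity of joint turret between -0.06 and 0.06 rad/s and horizontal distance between shoulder and hook below 0.009 m and z of shoulder in the frame of hook between -0.004 and 0.004 m and angle between stamp's own z axis and vertical below 0.15 rad and linear speed of stamp below 0.03 m/s and angular speed of stamp below 0.5 rad/s); the robot touches nothing.
It fails at once if one of the other things on the desk (mug, stapler, ink tin, calculator, ink bottle, punch, tape dispenser) is shifted by more than 30 mm (distance of any of mug, stapler, ink_tin, calculator, ink_bottle, punch, tape from where it was at the start of the episode above 0.03 m).
It also fails if it takes over 72 s, if anything falls off the work surface, if the arm or the gripper's body presses on something with over 40 N, if the wrist force passes 120 N, or if a joint passes its speed limit or range.

ROBOT

A 7-joint arm with a two-finger parallel gripper is mounted at the origin on the work surface. World frame = base frame: x ahead of the robot, y to its left, z up, the work surface at z = 0. Lengths are in m, angles in rad, forces in N, time in s.
With the tool pointing down it reaches from about 0.425 to 0.875 m from the base axis. Payload 4.7 kg.
Tool frame: the origin (TCP) lies on the mounting face of the last link; the fingertips stand 182 mm ahead of it and the grasp point (between the pads) lies ahead of it (ctrl.grip_point_offset is the z of the grasp point in the tool frame, in m); z points along the fingers, y is the line along which they close (so a half turn about z gives the same grasp; the last joint's range is limited). The gripper opens to 87 mm and grips with 3 to 60 N. Pads are 19 mm wide; open, the fingers measure 117 mm over their backs; the gripper's body (75 mm by 190 mm) begins 51 mm behind the grasp point.
Start: joints at [1.162, 0.321, -0.07, 1.45, 0.023, 1.371, -0.057], TCP at [0.267, -0.593, 0.405] pointing down, gripper open.
Joint ranges: [-2.86, 2.86], [-0.3, 2.09], [-1.38, 1.24], [0.06, 2.45], [-1.56, 4.7], [0.09, 2.05], [-2.69, 2.69]. Speed limits (rad/s): [2.57, 2.57, 3.14, 3.14, 3.14, 3.14, 3.14].

INTERFACE

Orientations are given as a rotation vector (axis times angle).
In Python, from bench import ctrl gives the robot as it stands.
- The arm moves only by the shell command python3 -m inch 'ROWS' [FORCE]. ROWS is rows parted by semicolons, their numbers by spaces, 1 to 20 of them, each of 5 numbers: dx, dy, dz in m, then a turn about the tool's z in rad, then the opening from 0.0 (shut) to 1.0 (fully open); each row is the pose to reach, as a shift and turn from the pose commanded when the command began, along the tool's axes at that moment; what a row does not reach only later rows make up. A row lasts 1/10 s, in which the tool goes at most 0.05 m and 0.15 rad, less where a joint would pass 70% of its speed; a pose out of reach is approached as far as the arm can. The fingers move at their own pace and stop on an object; FORCE is the grip in N (left out, the last holds). Time passes only in rows, so rows that do not move let the fingers close. It prints the time, the measured TCP pose, the force, the opening and the grip force at its end.
- ctrl.get_state(): the state, without advancing time (a new reading comes with each control period).
- ctrl.get_image(name): name is "scene" or "top" or "wrist"; returns (picture, depth): 480x640x3 uint8, red, green, blue; 480x640 float32, m along the optical axis (not along the pixel's ray), 0 where there is no reading.
- ctrl.camera_model(name): a dict with "vertical_fov" (degrees; the focal length in pixels is half the picture's height over the tangent of half this angle, whatever the lens; pixels are square), "cx", "cy" (the principal point, pixels), "rvec" (rotation vector, rad) and "tvec" (3), from world to camera coordinates, as OpenCV has them; the wrist camera has in their place "hand_eye" (4x4, takes a point from camera to tool coordinates, whose origin is the TCP and whose axes are the flange's). Camera axes: x right, y down, z forward; pixel columns grow to the right and rows downward; lengths in m; the calibration is good to about 2 mm. A picture is of the moment at which its call begins: read the wrist's pose just before it. camera_model takes no time and is no camera call.
- ctrl.close_job(): hands the job in; it is judged then, once.
The state is a dict: "time": time; "joint_positions": joint angles; "qd": joint speeds; "joint_torque": joint torques, N m; "position": TCP position; "tool_rot": TCP orientation; "ft_force": force on the tool from outside, world axes, zero at the start; "torque": the same for the moment, N m; "grip_width": opening from 0.0 (shut) to 1.0 (fully open); "grip_force": force on a finger pad.
Only numpy, scipy, OpenCV 4.12 (cv2) and the standard library are available. Lean on these libraries where they do the work, as an engineer would, in place of code of your own. Each camera call takes 0.05 s, during which the arm holds its last target. There are 200 camera calls.

## Working session

There is one attempt and no reset: what is moved stays moved. The work goes in short steps, Python scripts to look and compute and a shell command to move; the robot and the scene stay as the last step left them, time stands still between calls to the robot, and variables do not carry over. Pictures are saved under pics/ and viewed, at most 14 in all, crops included, and the job is handed in when it is done.

```bash
ls; mkdir -p pics; cat > h.py <<'E'
import numpy as np,cv2
from bench import ctrl
from scipy.spatial.transform import Rotation as R
def cam(n):
    m=ctrl.camera_model(n); f=240/np.tan(np.radians(m["vertical_fov"])/2)
    K=np.array([[f,0,m["cx"]],[0,f,m["cy"]],[0,0,1]])
    if "hand_eye" in m:
        s=ctrl.get_state(); T=np.eye(4);T[:3,:3]=R.from_rotvec(s["tool_rot"]).as_matrix();T[:3,3]=s["position"]
        T=T@np.array(m["hand_eye"])
        return K,T[:3,:3],T[:3,3],m
    Rw=R.from_rotvec(np.ravel(m["rvec"])).as_matrix()
    return K,Rw.T,-Rw.T@np.ravel(m["tvec"]),m
def ray(c,u,v,z):
    K,Rc,t,_=c; d=Rc@np.linalg.solve(K,[u,v,1.]); return t+d*(z-t[2])/d[2]
def cloud(c,depth):
    K,Rc,t,_=c; v,u=np.indices(depth.shape)
    p=np.stack([(u-K[0,2])/K[0,0]*depth,(v-K[1,2])/K[1,1]*depth,depth],-1)
    return p@Rc.T+t
def proj(c,p):
    K,Rc,t,_=c; q=K@(Rc.T@(np.asarray(p)-t)); return q[:2]/q[2]
E
python3 - <<'E'
from h import *
for n in ["top","scene"]:
    c=cam(n); im,d=ctrl.get_image(n); np.savez(f"pics/{n}0.npz",im=im,d=d); cv2.imwrite(f"pics/{n}0.png",im[...,::-1])
    print(n,c[2],c[3])
print(cam("wrist")[3]); print(ctrl.get_state(),ctrl.grip_point_offset)
E
```

```text
pics
top [0.28390321 0.02942739 1.69140084] {'vertical_fov': 43.423871254856365, 'cx': 312.0310433022841, 'cy': 240.27016870362476, 'rvec': array([ 2.13834736, -2.17307677,  0.13461754]), 'tvec': array([0.03772191, 0.49357554, 1.64233494])}
scene [ 1.40055886 -0.03896158  1.01322421] {'vertical_fov': 46.68603076843086, 'cx': 321.21999529620535, 'cy': 237.9115309481471, 'rvec': array([ 1.78027096,  1.69465767, -0.71549549]), 'tvec': array([-0.04122443, -0.23841087,  1.71206519])}
{'vertical_fov': 62.600664810334344, 'cx': 321.2127490531406, 'cy': 243.96535257103207, 'hand_eye': array([[ 6.08507293e-04, -9.67142632e-01, -2.54233671e-01,
         6.90022246e-02],
       [ 9.99999720e-01,  4.77737914e-04,  5.76109445e-04,
        -3.81620154e-04],
       [-4.35722941e-04, -2.54233950e-01,  9.67142652e-01,
         1.97457844e-02],
       [ 0.00000000e+00,  0.00000000e+00,  0.00000000e+00,
         1.00000000e+00]])}
{'time': 0.1, 'joint_positions': array([ 1.16208572,  0.32174086, -0.07006243,  1.45154795,  0.0226346 ,
        1.37080543, -0.05691453]), 'qd': array([-0.0010047 , -0.00314983, -0.00124691, -0.00428595, -0.00058433,
       -0.00065175, -0.00047087]), 'joint_torque': array([ 1.05798488e-03, -4.92571378e+01, -4.05037813e-01, -3.13397241e+01,
       -6.41825167e-02,  3.95281019e-02,  7.98700898e-05]), 'position': array([ 0.26659012, -0.5926143 ,  0.4037782 ]), 'tool_rot': array([-3.07004409e+00, -6.58866730e-01,  7.69804924e-04]), 'ft_force': array([ 1.14977733, -0.90001525,  0.11338713]), 'torque': array([ 0.03136712,  0.01205811, -0.04126742]), 'grip_force': 0.0, 'grip_width': 1.001334467060208} 0.1635
```

View pics/top0.png

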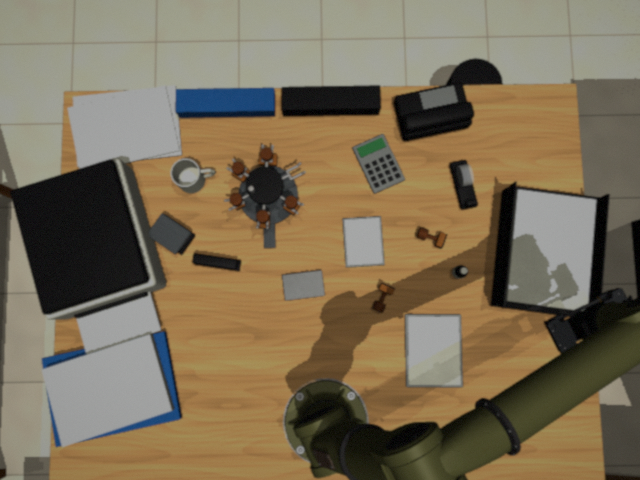

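View pics/scene0.png

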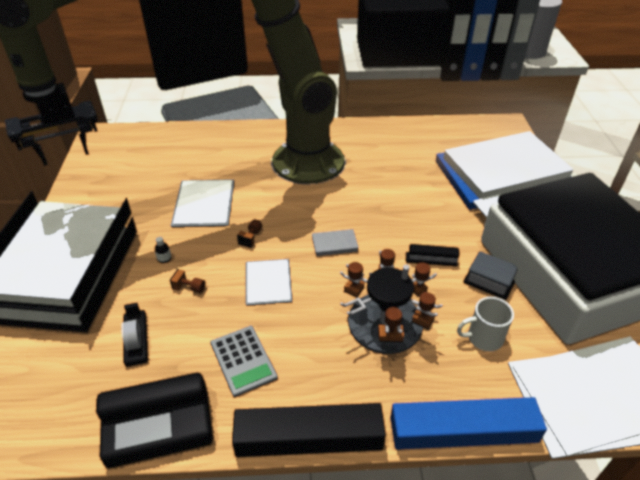

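The top view has two stamp look-alikes: A at (432,237) and B at (383,296). A lies further right (−y), so it should be the stamp. There are two pads, at (363,241) and (433,350), which I'll tell apart by measured size. The carousel is at (266,188), with its empty fork near (292,170) and the tongue at (269,240).

```bash
python3 - <<'E'
from h import *
D=np.load("pics/top0.npz"); im,d=D["im"],D["d"]; c=cam("top")
print("px at A",im[237,432],im[240,423],"hub",ray(c,266,186,.135))
hsv=cv2.cvtColor(im,cv2.COLOR_RGB2HSV)
# pads: low saturation bright
m=((hsv[...,1]<60)&(hsv[...,2]>120)).astype(np.uint8)
n,l,s,ce=cv2.connectedComponentsWithStats(m)
for i in range(1,n):
    x,y,w,h,a=s[i]
    if 700<a<8000 and 200<x<520 and 200<y<400:
        cn=max(cv2.findContours((l==i).astype(np.uint8),0,2)[0],key=cv2.contourArea)
        b=cv2.boxPoints(cv2.minAreaRect(cn)); P=np.array([ray(c,u,v,.006)[:2] for u,v in b])
        print("pad",ce[i],P.mean(0),np.linalg.norm(P[1]-P[0]),np.linalg.norm(P[2]-P[1]),P.round(3).tolist())
# stamps: depth cloud over desk
W=cloud(c,d)
print("A",ray(c,432,237,.017),"B",ray(c,383,296,.017))
for nm,(x0,y0,x1,y1) in dict(A=(405,215,460,260),B=(360,270,405,320)).items():
    z=W[y0:y1,x0:x1]; k=z[...,2]>.012; print(nm,k.sum(),z[k].mean(0),z[k].max(0),z[k].min(0))
a=cv2.resize(im[120:270,210:330],None,fx=3.3,fy=3.3,interpolation=3); b=cv2.resize(im[210:320,350:470],None,fx=3.3,fy=3.3,interpolation=3)
o=np.zeros((495,800,3),np.uint8); o[:495,:396]=a; o[:363,400:796]=b
cv2.imwrite("pics/crop.png",o[...,::-1])
E
```

```text
px at A [79 43 24] [115  85  50] hub [0.62697565 0.14864429 0.135     ]
pad [363.20385675 241.41818182] [ 0.49227358 -0.11382177] 0.10886613202051414 0.1372113308899104 [[0.558, -0.057], [0.563, -0.166], [0.426, -0.17], [0.421, -0.062]]
pad [304.25       285.45135747] [0.3708781  0.05530142] 0.10726293898608752 0.06748226071308155 [[0.399, 0.112], [0.41, 0.006], [0.343, -0.001], [0.332, 0.105]]
pad [433.57428958 349.94289581] [ 0.18799293 -0.29985526] 0.15249266066435427 0.19001682081277316 [[0.284, -0.228], [0.282, -0.38], [0.092, -0.371], [0.094, -0.221]]
A [ 0.49968289 -0.30635521  0.017     ] B [ 0.3373     -0.16410158  0.017     ]
A 309 [ 0.48981878 -0.29100381  0.09411432] [0.55672947 0.02942739 1.69140084] [ 0.28390321 -0.36208344  0.01270937]
B 299 [ 0.33231516 -0.15781956  0.0740211 ] [0.40320896 0.02942739 1.69140084] [ 0.28390321 -0.22244282  0.01215786]
```

View pics/crop.png

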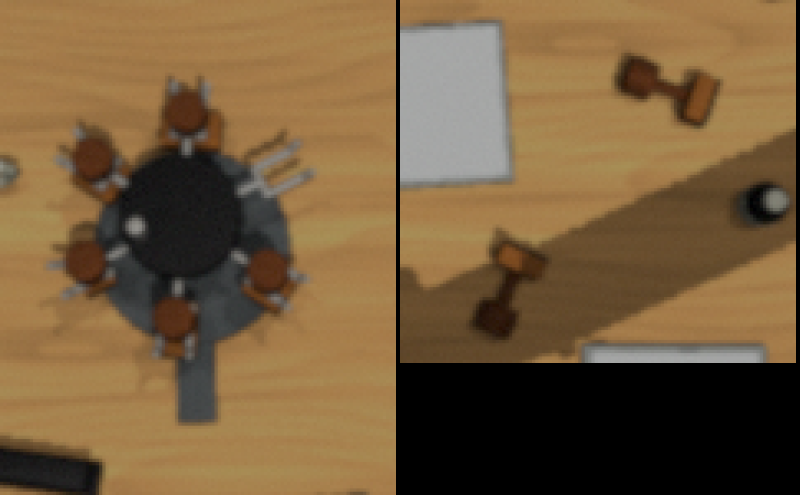

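The crop shows stamp A with its block at about image (440,240) and knob at (422,233). It is the farther right of the two, so it is the one meant. The pad at (363,241) measures 137×109 mm, which makes it the right blotter; the 190×152 one is the decoy. The peg is at about (251,189), the fork tips at about (301,168) and the tongue end at (270,247).

```bash
python3 - <<'E'
from h import *
D=np.load("pics/top0.npz"); im,d=D["im"],D["d"]; c=cam("top")
hsv=cv2.cvtColor(im,cv2.COLOR_RGB2HSV); g=im.max(2)
m=np.zeros(g.shape,np.uint8); m[155:215,235:297]=(g<45)[155:215,235:297]
n,l,s,ce=cv2.connectedComponentsWithStats(m); i=1+s[1:,4].argmax()
cn=max(cv2.findContours((l==i).astype(np.uint8),0,2)[0],key=cv2.contourArea)
(u,v),r=cv2.minEnclosingCircle(cn); hub=ray(c,u,v,.135); e=cv2.fitEllipse(cv2.convexHull(cn))
print("hub",u,v,r,hub,e, ray(c,*e[0],.135))
m=np.zeros(g.shape,np.uint8); m[180:198,242:260]=(g>70)[180:198,242:260]
sub=np.argwhere((l!=i)[182:196,244:258]&(g[182:196,244:258]>60)); v,u=sub.mean(0)+[182,244]; peg=ray(c,u,v,.167); print("peg",u,v,len(sub),peg,np.linalg.norm((peg-hub)[:2]))
print("tips",ray(c,210+298/3.3,120+145/3.3,.122),ray(c,210+310/3.3,120+176/3.3,.122))
a=ray(c,210+197/3.3,120+420/3.3,.008); print("tongue end",a)
# tongue: grey low-sat below the disc
t=np.zeros(g.shape,np.uint8); t[225:252,255:285]=((hsv[...,1]<90)&(g<110))[225:252,255:285]
for row in (228,232,236,240,244): 
    k=np.nonzero(t[row])[0]; 
    if len(k): print(row,k.min(),k.max(),ray(c,k.mean(),row,.008)[:2])
for v in (peg,): w=v-hub; print("peg ang",np.degrees(np.arctan2(w[1],w[0])))
# stamp A: saturated brown darker than desk
for nm,(x0,y0,x1,y1) in dict(A=(410,222,452,254)).items():
    W=cloud(c,d)[y0:y1,x0:x1]; k=(W[...,2]>.012)&(W[...,2]<.06)
    P=W[k]; q=P[:,:2]-P[:,:2].mean(0); _,_,V=np.linalg.svd(q,full_matrices=False); s=q@V[0]; t=q@V[1]
    print(P.mean(0),V[0],np.percentile(s,[1,99]),P[:,2].max())
    b=np.arange(-.05,.05,.008)
    for lo in b:
        kk=(s>=lo)&(s<lo+.008); 
        if kk.sum()>3: print(round(lo,3),kk.sum(),t[kk].min().round(4),t[kk].max().round(4),P[kk,2].max().round(4))
    mk=np.zeros(g.shape,np.uint8); mk[y0:y1,x0:x1]=(g<100)[y0:y1,x0:x1]
    v,u=np.nonzero(mk); Q=np.array([ray(c,a,b_,.017)[:2] for a,b_ in zip(u,v)]); qc=Q.mean(0); _,_,V2=np.linalg.svd(Q-qc,full_matrices=False); s2=(Q-qc)@V2[0]; print("mask",qc,V2[0],np.percentile(s2,[1,99]))
E
```

```text
hub 265.5662841796875 190.11878967285156 25.728248596191406 [0.61594491 0.14985592 0.135     ] ((265.77191162109375, 189.29029846191406), (47.52600860595703, 49.75080108642578), 77.14547729492188) [0.61815706 0.14930083 0.135     ]
peg 249.73809523809524 189.47619047619048 42 [0.61147622 0.1881675  0.167     ] 0.03857131681893283
tips [0.68833728 0.05775031 0.122     ] [0.66256117 0.04841721 0.122     ]
tongue end [0.47914315 0.14909756 0.008     ]
228 265 274 [0.5339135  0.14926223]
232 264 274 [0.52253437 0.1507536 ]
236 264 274 [0.51115142 0.15083331]
240 264 274 [0.49978759 0.15091287]
244 264 274 [0.48844285 0.15099231]
peg ang 96.6529583267033
[ 0.4980695  -0.30395644  0.0297336 ] [0.36644522 0.93043963] [-0.03608809  0.03940051] 0.0483612173844028
-0.042 18 -0.0178 0.021 0.0428
-0.034 42 -0.0186 0.0211 0.0431
-0.026 45 -0.0187 0.0206 0.0445
-0.018 34 -0.0191 0.0205 0.0484
-0.01 13 -0.0041 0.0068 0.0309
-0.002 13 -0.004 0.0092 0.0272
0.006 9 -0.0297 0.0063 0.0266
0.014 37 -0.0143 0.0172 0.0389
0.022 31 -0.0159 0.016 0.0402
0.03 37 -0.0415 0.0211 0.0432
0.038 14 -0.0135 0.0137 0.037
mask [ 0.50289876 -0.29533281] [0.43404779 0.90088985] [-0.04614191  0.03600773]
```

```bash
python3 -m inch '.635 -.571 0 -1.27 .5;.635 -.571 0 -1.27 .5;.635 -.571 0 -1.27 .5;.635 -.571 0 -1.27 .5;.635 -.571 0 -1.27 .5;.635 -.571 0 -1.27 .5;.635 -.571 0 -1.27 .5;.635 -.571 0 -1.27 .5;.635 -.571 0 -1.27 .5;.635 -.571 0 -1.27 .5;.635 -.571 0 -1.27 .5;.635 -.571 0 -1.27 .5;.635 -.571 0 -1.27 .5;.635 -.571 0 -1.27 .5;.635 -.571 0 -1.27 .5;.635 -.571 0 -1.27 .5;.635 -.571 0 -1.27 .5;.635 -.571 0 -1.27 .5;.635 -.571 0 -1.27 .5;.635 -.571 0 -1.27 .5' 20
python3 - <<'E'
from h import *
D=np.load("pics/top0.npz"); c=cam("top"); W=cloud(c,D["d"])[140:230,220:320].reshape(-1,3)
k=(abs(W[:,2]-.135)<.012)&(np.hypot(W[:,0]-.62,W[:,1]-.15)<.056); print("hub depth",W[k].mean(0),W[k].min(0),W[k].max(0))
s=ctrl.get_state(); print(R.from_rotvec(s["tool_rot"]).as_matrix().round(4),s["position"],s["joint_positions"].round(2))
c=cam("wrist"); im,d=ctrl.get_image("wrist"); np.savez("pics/w1.npz",im=im,d=d); cv2.imwrite("pics/w1.png",im[...,::-1])
E
```

```text
time: 2.1
position: [0.6115, 0.187, 0.4042]
tool_rot: [2.083, 2.351, -0.003]
ft_force: [-0.1, -1.0, -0.0]
grip_width: 0.5
grip_force: 0.0
hub depth [0.62754196 0.15057558 0.13589205] [0.57972782 0.10360679 0.12308318] [0.67573733 0.20174333 0.14626238]
[[-1.203e-01  9.927e-01 -9.000e-04]
 [ 9.927e-01  1.203e-01 -1.700e-03]
 [-1.600e-03 -1.100e-03 -1.000e+00]] [0.61154139 0.18701979 0.40419168] [ 0.25  0.39 -0.77  1.46  0.28  1.4  -0.41]
```

View pics/w1.png

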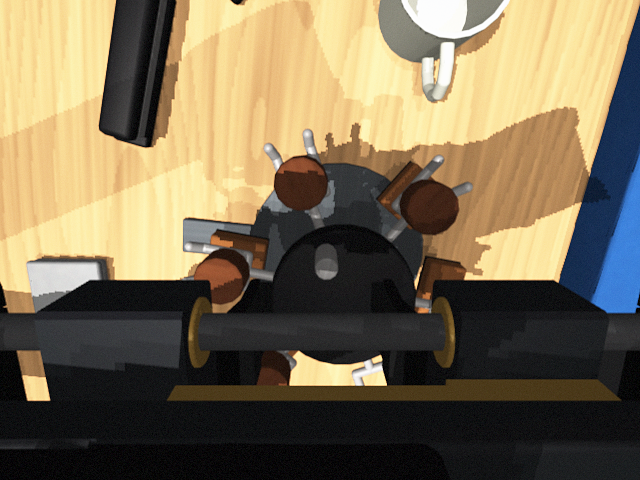

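The wrist view shows the hub disc centred near (344,293) and the peg at about (326,262). The grey top face of the peg is at about (327,270).

```bash
python3 - <<'E'
from h import *
D=np.load("pics/w1.npz"); im,d=D["im"],D["d"]; c=cam("wrist"); W=cloud(c,d)
k=(W[...,2]>.155)&(W[...,2]<.18)&(np.hypot(W[...,0]-.612,W[...,1]-.187)<.03)
v,u=np.nonzero(k); print(len(u),u.mean(),v.mean(),W[k].mean(0), u.min(),u.max(),v.min(),v.max())
print("peg ray",ray(c,327,270,.169))
k=(abs(W[...,2]-.135)<.006)&(np.hypot(W[...,0]-.627,W[...,1]-.15)<.058); v,u=np.nonzero(k); 
e=cv2.fitEllipse(cv2.convexHull(np.c_[u,v].astype(np.int32))); print("hub",len(u),W[k].min(0),W[k].max(0),e, ray(c,*e[0],.135))
E
```

```text
556 326.19424460431657 264.0575539568345 [0.61403582 0.18663757 0.16732845] 315 338 250 278
peg ray [0.61485556 0.18363185 0.169     ]
hub 9401 [0.58091212 0.10320711 0.12902752] [0.67963898 0.20261841 0.14086684] ((342.9783020019531, 294.75531005859375), (137.40457153320312, 144.74313354492188), 85.10413360595703) [0.62967595 0.15607418 0.135     ]
```

```bash
python3 -m inch '-.002 .003 .03 -.15 .5;-.002 .003 .05 -.3 .5;-.002 .003 .07 -.3 .5;-.002 .003 .081 -.3 .5;-.002 .003 .081 -.3 .5;-.002 .003 .081 -.3 0;-.002 .003 .081 -.3 0;-.002 .003 .081 -.3 0;-.002 .003 .081 -.3 0;-.002 .003 .081 -.3 0' 20
python3 - <<'E'
from h import *
s=ctrl.get_state(); M=R.from_rotvec(s["tool_rot"]).as_matrix(); p=s["position"]
print(M.round(4),p,s["joint_positions"].round(2))
hub=np.array([.629,.152]); w=p[:2]-hub; r=np.hypot(*w); a0=np.arctan2(w[1],w[0]); print(r,a0)
for t in np.arange(.1,2.2,.1):
    q=hub+r*np.array([np.cos(a0-t),np.sin(a0-t)]); dlt=M.T@np.r_[q-p[:2],0]; print(round(t,2),dlt.round(4)[:2])
E
```

```text
time: 3.15
position: [0.6145, 0.187, 0.3242]
tool_rot: [-1.707, -2.638, 0.001]
ft_force: [-2.9, -1.1, 2.7]
grip_width: 0.151
grip_force: 20.0
[[-4.097e-01  9.122e-01 -3.000e-04]
 [ 9.122e-01  4.097e-01 -4.000e-04]
 [-3.000e-04 -4.000e-04 -1.000e+00]] [0.61451274 0.18698425 0.32416543] [ 0.27  0.47 -0.8   1.55  0.35  1.27 -0.16]
0.03786526602702766 1.963405298362571
0.1 [-0.0003  0.0038]
0.2 [-0.001   0.0075]
0.3 [-0.002   0.0111]
0.4 [-0.0034  0.0147]
0.5 [-0.0052  0.018 ]
0.6 [-0.0072  0.0212]
0.7 [-0.0096  0.0241]
0.8 [-0.0123  0.0268]
0.9 [-0.0152  0.0292]
1.0 [-0.0183  0.0313]
1.1 [-0.0217  0.0331]
1.2 [-0.0252  0.0346]
1.3 [-0.0288  0.0357]
1.4 [-0.0325  0.0364]
1.5 [-0.0363  0.0367]
1.6 [-0.0401  0.0367]
1.7 [-0.0438  0.0363]
1.8 [-0.0475  0.0355]
1.9 [-0.0511  0.0343]
2.0 [-0.0546  0.0328]
2.1 [-0.0579  0.031 ]
```

```bash
python3 -m inch '-.0003 .0038 0 .1 0;-.001 .0075 0 .2 0;-.002 .0111 0 .3 0;-.0034 .0147 0 .4 0;-.0052 .018 0 .5 0;-.0072 .0212 0 .6 0;-.0096 .0241 0 .7 0;-.0123 .0268 0 .8 0;-.0152 .0292 0 .9 0;-.0183 .0313 0 1 0;-.0217 .0331 0 1.1 0;-.0252 .0346 0 1.2 0;-.0288 .0357 0 1.3 0;-.0325 .0364 0 1.4 0;-.0363 .0367 0 1.5 0;-.0401 .0367 0 1.6 0;-.0438 .0363 0 1.7 0;-.0475 .0355 0 1.8 0;-.0511 .0343 0 1.9 0;-.0536 .0333 0 1.97 0'
python3 -m inch '0 0 0 0 0;0 0 0 0 .5;0 0 0 0 .5;0 0 0 0 .5;0 0 -.05 0 .5;0 0 -.1 0 .5;0 0 -.1 0 .5;0 0 -.1 0 .5'
python3 - <<'E'
from h import *
s=ctrl.get_state(); print(R.from_rotvec(s["tool_rot"]).as_matrix().round(4),s["position"],s["joint_positions"].round(2))
c=cam("top"); im,d=ctrl.get_image("top");np.savez("pics/t2.npz",im=im,d=d)
c=cam("scene"); im2,d2=ctrl.get_image("scene");np.savez("pics/s2.npz",im=im2,d=d2)
o=np.hstack([cv2.resize(im[130:260,200:330],(400,400),interpolation=3),cv2.resize(im2[220:360,320:460],(400,400),interpolation=3)]); cv2.imwrite("pics/c2.png",o[...,::-1])
E
```

```text
time: 5.15
position: [0.6674, 0.1533, 0.3242]
tool_rot: [-3.138, -0.032, -0.004]
ft_force: [1.3, 3.1, -1.3]
grip_width: 0.155
grip_force: 20.0
time: 5.95
position: [0.6672, 0.1515, 0.4256]
tool_rot: [-3.141, -0.036, -0.005]
ft_force: [-0.3, 0.5, -0.3]
grip_width: 0.495
grip_force: 0.0
[[ 9.997e-01  2.290e-02  3.200e-03]
 [ 2.290e-02 -9.997e-01  1.000e-04]
 [ 3.200e-03 -0.000e+00 -1.000e+00]] [0.66717082 0.15149695 0.4256058 ] [ 0.04  0.42 -0.42  1.31  0.17  1.44 -1.92]
```

View pics/c2.png

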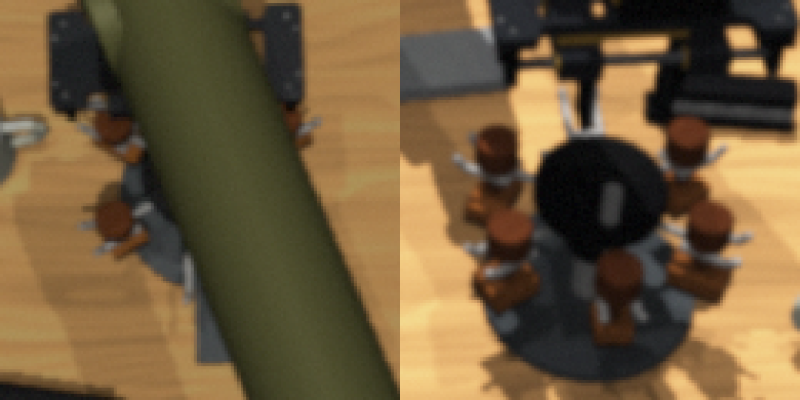

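The crops show the empty fork now at the front: in the right half it is at about (585,105), over the tongue side, and the peg is at the back. The arm blocks the top view there. Next is the stamp.

```bash
python3 -m inch '-.17 .426 .02 -1.16 .7;-.17 .426 .02 -1.16 .7;-.17 .426 .02 -1.16 .7;-.17 .426 .02 -1.16 .7;-.17 .426 .02 -1.16 .7;-.17 .426 .02 -1.16 .7;-.17 .426 .02 -1.16 .7;-.17 .426 .02 -1.16 .7;-.17 .426 .02 -1.16 .7;-.17 .426 .02 -1.16 .7;-.17 .426 .02 -1.16 .7;-.17 .426 .02 -1.16 .7;-.17 .426 .02 -1.16 .7'
cat > look.py <<'E'
from h import *
s=ctrl.get_state(); M=R.from_rotvec(s["tool_rot"]).as_matrix(); p=s["position"]; print(M.round(4),p,s["joint_positions"].round(2))
c=cam("wrist"); im,d=ctrl.get_image("wrist"); np.savez("pics/w3.npz",im=im,d=d); cv2.imwrite("pics/w3.png",im[...,::-1])
W=cloud(c,d); k=(W[...,2]>.012)&(W[...,2]<.06)&(np.hypot(W[...,0]-.5,W[...,1]+.3)<.07); P=W[k]
q=P[:,:2]-P[:,:2].mean(0); V=np.linalg.svd(q,full_matrices=False)[2]; a=V[0]*np.sign(V[0][1]); s=q@a; t=q@[-a[1],a[0]]; m0=P[:,:2].mean(0)
print(m0,a,np.degrees(np.arctan2(a[1],a[0])),np.percentile(s,[.5,99.5]))
for lo in np.arange(-.045,.05,.006):
    kk=(s>=lo)&(s<lo+.006)
    if kk.sum()>10: print(lo.round(3),kk.sum(),np.percentile(t[kk],[2,98]).round(4),P[kk,2].max().round(4),(m0+a*(lo+.003)+np.array([-a[1],a[0]])*np.percentile(t[kk],[2,98]).mean()).round(4))
E
python3 look.py
```

```text
time: 7.35
position: [0.5072, -0.2767, 0.4027]
tool_rot: [-2.604, -1.753, 0.0]
ft_force: [0.4, 0.2, -0.7]
grip_width: 0.701
grip_force: 0.0
[[ 0.3764  0.9264 -0.0013]
 [ 0.9264 -0.3764  0.0017]
 [ 0.0011 -0.0019 -1.    ]] [ 0.50717775 -0.27669487  0.40269208] [ 0.74  0.19 -0.33  1.63  0.06  1.34  0.02]
[ 0.50082516 -0.3031889 ] [0.36735923 0.93007914] 68.44715409071503 [-0.03715891  0.03850305]
-0.039 199 [-0.019   0.0197] 0.0358 [ 0.4873 -0.3365]
-0.033 250 [-0.0189  0.0195] 0.0364 [ 0.4895 -0.331 ]
-0.027 270 [-0.0197  0.0191] 0.0364 [ 0.4923 -0.3256]
-0.021 420 [-0.0188  0.0189] 0.0367 [ 0.4942 -0.3199]
-0.015 75 [-0.0052  0.0054] 0.0243 [ 0.4963 -0.3143]
-0.009 69 [-0.0052  0.0053] 0.0245 [ 0.4986 -0.3087]
-0.003 78 [-0.0052  0.0053] 0.0244 [ 0.5008 -0.3032]
0.003 71 [-0.0052  0.0052] 0.0244 [ 0.503  -0.2976]
0.009 76 [-0.0144  0.014 ] 0.0346 [ 0.5054 -0.2921]
0.015 228 [-0.0165  0.0158] 0.0352 [ 0.5078 -0.2866]
0.021 230 [-0.0164  0.0163] 0.035 [ 0.5097 -0.2809]
0.027 236 [-0.0164  0.0161] 0.0353 [ 0.512  -0.2753]
0.033 321 [-0.0154  0.0151] 0.0356 [ 0.5142 -0.2698]
```

View pics/w3.png

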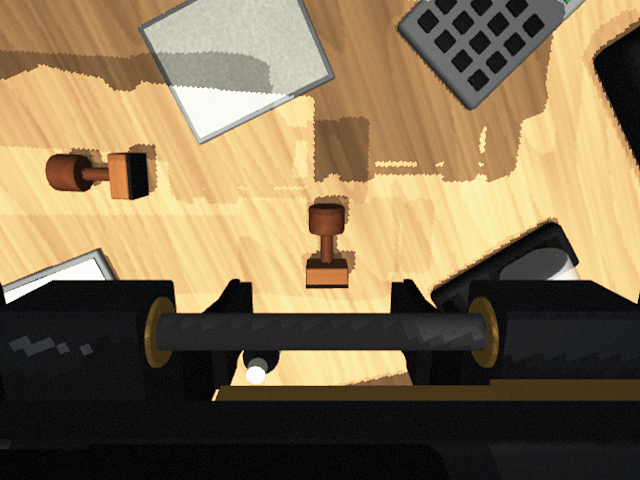

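The wrist view shows stamp A alone under the hand, with its knob at (327,220) and block at (327,273), lined up with the tool's x. The look-alike B is at left, (70,172). The ink bottle at (258,370) is near the left finger, so I'm checking the clearance before descending.

```bash
python3 - <<'E'
from h import *
s=ctrl.get_state(); M=R.from_rotvec(s["tool_rot"]).as_matrix(); p=s["position"]
D=np.load("pics/top0.npz"); W=cloud(cam("top"),D["d"])[255:285,445:480]; k=(W[...,2]>.03)&(W[...,2]<.1); q=W[k]; print(q.mean(0),q.max(0),q.min(0),(M.T@(q.mean(0)-p)), ray(cam("top"),461,271,.07))
E
```

```text
[ 0.3997323  -0.37421754  0.05206531] [ 0.41842492 -0.36022885  0.07790372] [ 0.38209538 -0.39580559  0.03079581] [-0.13140082 -0.06260534  0.3509339 ] [ 0.39928641 -0.3699883   0.07      ]
```

```bash
python3 -m inch '.0036 .0037 .05 0 .7;.0036 .0037 .1 0 .7;.0036 .0037 .15 0 .7;.0036 .0037 .19 0 .7;.0036 .0037 .21 0 .7;.0036 .0037 .217 0 .7;.0036 .0037 .217 0 .7;.0036 .0037 .217 0 .2;.0036 .0037 .217 0 .2;.0036 .0037 .217 0 .2;.0036 .0037 .217 0 .2;.0036 .0037 .217 0 .2' 3
python3 -m inch '0 0 -.02 0 .2;0 0 -.04 0 .2;0 0 -.06 0 .2;0 0 -.08 0 .2;0 0 -.1 0 .2;0 0 -.1 0 .2;0 0 -.1 0 .2'
python3 - <<'E'
from h import *
s=ctrl.get_state(); print(s["position"],s["grip_width"],R.from_rotvec(s["tool_rot"]).as_matrix().round(3).tolist())
im2,d2=ctrl.get_image("scene"); c=cam("scene"); u,v=proj(c,s["position"]-[0,0,.17]); u,v=int(u),int(v); print(u,v)
im,d=ctrl.get_image("wrist")
o=np.hstack([cv2.resize(im2[max(0,v-60):v+60,max(0,u-60):u+60],(400,400),interpolation=3),cv2.resize(im[150:450,170:470],(400,400))]); cv2.imwrite("pics/c4.png",o[...,::-1])
E
```

```text
time: 8.6
position: [0.5118, -0.2764, 0.1875]
tool_rot: [2.607, 1.751, 0.001]
ft_force: [-0.9, 0.2, 2.2]
grip_width: 0.387
grip_force: 3.0
time: 9.3
position: [0.5114, -0.2762, 0.2864]
tool_rot: [2.608, 1.751, -0.0]
ft_force: [-0.0, 0.3, -2.0]
grip_width: 0.386
grip_force: 3.0
[ 0.51138974 -0.27621263  0.28640004] 0.3864691925744647 [[0.378, 0.926, -0.0], [0.926, -0.378, -0.0], [-0.0, 0.0, -1.0]]
192 255
```

View pics/c4.png

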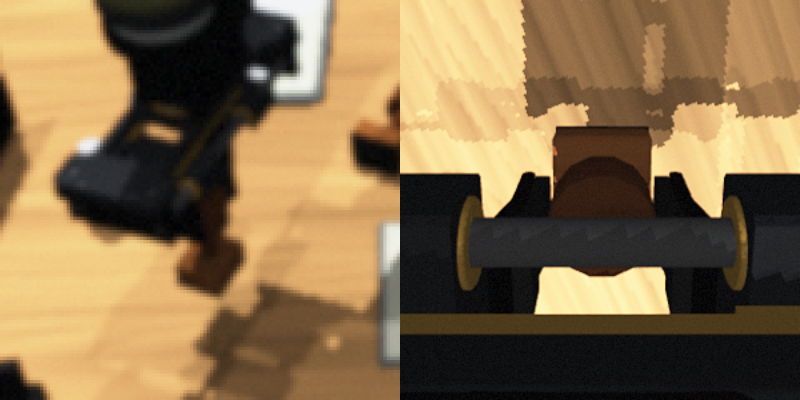

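The stamp hangs block-down from the pads: in the scene crop the block is below the fingers at (210,265). I'm carrying it to the pad and squaring the hand to the rack (tool x along world x) on the way.

```bash
python3 -m inch '.02 -.011 0 .15 .2;.04 -.022 0 .3 .2;.06 -.033 0 .45 .2;.08 -.044 0 .6 .2;.1 -.055 0 .75 .2;.12 -.066 0 .9 .2;.135 -.074 0 1.05 .2;.143 -.079 0 1.18 .2;.143 -.079 0 1.18 .2;.143 -.079 .02 1.18 .2;.143 -.079 .03 1.18 .2;.143 -.079 .036 1.18 .2;.143 -.079 .04 1.18 .2;.143 -.079 .04 1.18 .2'
python3 - <<'E'
from h import *
s=ctrl.get_state(); print(s["position"],s["ft_force"],s["grip_width"],R.from_rotvec(s["tool_rot"]).as_matrix().round(3).tolist(),s["joint_positions"].round(2))
im2,d2=ctrl.get_image("scene"); c=cam("scene"); u,v=proj(c,s["position"]-[0,0,.2]); u,v=int(u),int(v); print(u,v)
o=cv2.resize(im2[v-50:v+50,u-60:u+60],(720,600),interpolation=3); cv2.imwrite("pics/c5.png",o[...,::-1])
E
```

```text
time: 10.8
position: [0.4926, -0.1143, 0.2466]
tool_rot: [-3.142, -0.005, 0.0]
ft_force: [0.1, -0.6, -0.1]
grip_width: 0.39
grip_force: 3.0
[ 0.49261528 -0.11428391  0.2465638 ] [ 0.07857256 -0.5945163  -0.1420543 ] 0.3897410221443595 [[1.0, 0.003, -0.0], [0.003, -1.0, 0.0], [-0.0, -0.0, -1.0]] [ 0.47  0.17 -0.32  1.97  0.06  1.   -1.45]
266 268
```

View pics/c5.png

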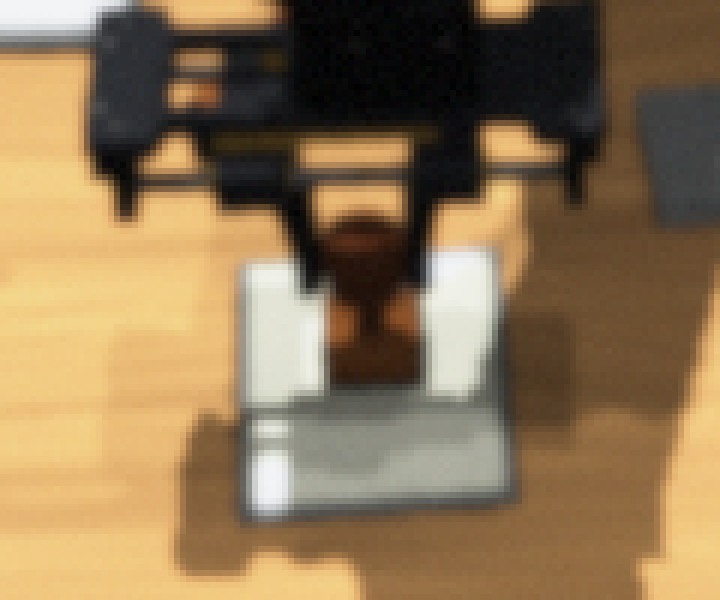

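The scene crop shows the stamp hanging upright just above the middle of the pad, block at about (375,345). I'm lowering it slowly until it touches.

```bash
python3 -m inch '0 0 .001 0 .2;0 0 .002 0 .2;0 0 .003 0 .2;0 0 .004 0 .2;0 0 .004 0 .2'; python3 -m inch '0 0 .001 0 .2;0 0 .002 0 .2;0 0 .003 0 .2;0 0 .003 0 .2'
```

```text
time: 11.35
position: [0.4927, -0.114, 0.243]
tool_rot: [3.141, 0.005, 0.001]
ft_force: [-0.7, -0.2, 4.0]
grip_width: 0.389
grip_force: 3.0
time: 11.75
position: [0.4924, -0.1141, 0.2395]
tool_rot: [3.141, 0.004, -0.001]
ft_force: [-0.1, -0.7, 2.1]
grip_width: 0.392
grip_force: 3.0
```

```bash
python3 -m inch '0 0 0 0 .5;0 0 0 0 .65;0 0 0 0 .65;0 0 0 0 .65;0 0 -.02 0 .65;0 0 -.06 0 .65;0 0 -.1 0 .65;0 0 -.12 0 .65;0 0 -.12 0 .65;0 0 -.12 0 .65'
cat > look2.py <<'E'
from h import *
s=ctrl.get_state(); M=R.from_rotvec(s["tool_rot"]).as_matrix(); p=s["position"]; print(p,M.round(4).tolist())
c=cam("wrist"); im,d=ctrl.get_image("wrist"); W=cloud(c,d)
k=(W[...,2]>.072)&(W[...,2]<.095)&(np.hypot(W[...,0]-.492,W[...,1]+.114)<.035)
v,u=np.nonzero(k); e=cv2.minEnclosingCircle(np.c_[u,v].astype(np.int32)); print("knob",len(u),W[k].mean(0),W[k].min(0),W[k].max(0),e,ray(c,*e[0],.082))
t=cam("top"); im2,d2=ctrl.get_image("top"); W2=cloud(t,d2); k=(W2[...,2]>.065)&(W2[...,2]<.095)&(np.hypot(W2[...,0]-.492,W2[...,1]+.114)<.035); print("top",k.sum(),W2[k].mean(0) if k.any() else 0)
cv2.imwrite("pics/w6.png",np.hstack([cv2.resize(im[100:400,170:470],(400,400)),cv2.resize(im2[130:290,200:440],(400,400)[::1])])[...,::-1]); np.savez("pics/t6.npz",im=im2,d=d2)
E
python3 look2.py
```

```text
time: 12.75
position: [0.4924, -0.1139, 0.3595]
tool_rot: [3.141, 0.004, -0.0]
ft_force: [0.3, 0.6, 0.1]
grip_width: 0.649
grip_force: 0.0
[ 0.49238186 -0.113913    0.35948264] [[1.0, 0.0028, -0.0], [0.0028, -1.0, -0.0002], [-0.0, 0.0002, -1.0]]
knob 1863 [ 0.48539079 -0.11427683  0.08157914] [ 0.46788135 -0.13101392  0.07204811] [ 0.50059834 -0.09792355  0.08445463] ((321.7427673339844, 255.1820831298828), 24.747039794921875) [ 0.48565963 -0.11426101  0.082     ]
top 0 0
```

View pics/w6.png

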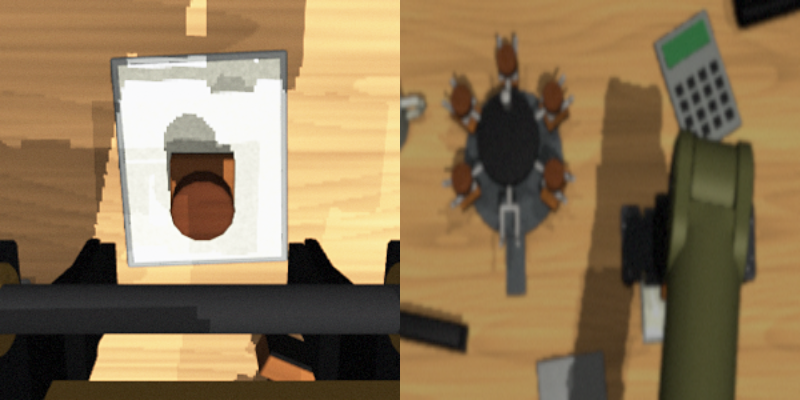

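The left crop shows the stamp standing upright, well inside the pad. The right crop (top view) shows the empty fork directly over the tongue, with its prongs at about (510,215). I'm measuring the fork now.

```bash
python3 - <<'E'
from h import *
D=np.load("pics/t6.npz"); im,d=D["im"],D["d"]; c=cam("top"); g=im.min(2).astype(int)
for v in range(206,226):
    k=np.arange(255,278); r=g[v,255:278]; print(v,r.tolist())
print([ray(c,265.5,v,.115).round(4).tolist() for v in (208,212,216,220,224)])
for p in ([.629,.152,.135],[.593,.152,.169],[.545,.152,.115],[.665,.152,.169],[.515,.152,.122]): print(p,proj(c,p).round(1))
W=cloud(c,d)[150:200,235:295].reshape(-1,3); k=(abs(W[:,2]-.135)<.015)&(np.hypot(W[:,0]-.629,W[:,1]-.152)<.054); print(k.sum(),W[k].mean(0),W[k].min(0),W[k].max(0))
E
```

```text
206 [57, 58, 59, 53, 42, 37, 38, 33, 53, 91, 114, 98, 59, 40, 43, 51, 52, 53, 53, 51, 53, 53, 49]
207 [58, 60, 55, 47, 36, 28, 28, 31, 50, 96, 116, 98, 58, 33, 42, 49, 48, 54, 52, 55, 57, 55, 54]
208 [57, 60, 58, 46, 34, 31, 34, 39, 56, 93, 117, 99, 58, 31, 38, 49, 54, 52, 55, 62, 62, 61, 60]
209 [59, 59, 60, 50, 34, 36, 46, 52, 65, 98, 117, 99, 61, 31, 40, 51, 56, 55, 63, 66, 63, 64, 69]
210 [61, 65, 59, 48, 38, 40, 54, 62, 75, 100, 117, 103, 67, 47, 50, 59, 60, 60, 65, 69, 67, 72, 70]
211 [60, 62, 59, 48, 44, 59, 79, 91, 96, 108, 121, 112, 91, 81, 82, 78, 72, 66, 70, 73, 72, 73, 74]
212 [61, 60, 60, 53, 61, 92, 119, 128, 130, 131, 133, 129, 123, 121, 120, 109, 90, 72, 70, 73, 72, 73, 71]
213 [64, 60, 59, 57, 73, 115, 140, 142, 140, 140, 135, 133, 130, 133, 135, 127, 102, 80, 71, 71, 71, 71, 72]
214 [64, 62, 58, 57, 76, 116, 132, 120, 106, 104, 101, 96, 96, 105, 125, 128, 105, 80, 73, 71, 71, 71, 71]
215 [69, 68, 62, 61, 81, 116, 127, 106, 84, 76, 76, 74, 66, 79, 111, 123, 103, 78, 69, 69, 72, 73, 73]
216 [72, 69, 70, 71, 87, 116, 126, 107, 81, 71, 71, 68, 64, 74, 106, 120, 99, 76, 
[... 645 characters left out ...]
64, 63, 62, 76, 103, 116, 98, 70, 59, 54, 56, 62, 73, 104, 112, 95, 71, 65, 66, 54, 57, 60]
224 [66, 66, 67, 70, 75, 99, 110, 91, 64, 55, 50, 53, 53, 66, 90, 99, 87, 72, 69, 64, 60, 62, 63]
225 [63, 66, 69, 73, 76, 90, 95, 81, 62, 60, 58, 56, 61, 68, 81, 89, 83, 71, 71, 66, 63, 67, 67]
[[0.5719, 0.1519, 0.115], [0.5611, 0.152, 0.115], [0.5503, 0.152, 0.115], [0.5396, 0.1521, 0.115], [0.5289, 0.1522, 0.115]]
[0.629, 0.152, 0.135] [264.7 185.3]
[0.593, 0.152, 0.169] [263.7 196.1]
[0.545, 0.152, 0.115] [265.5 218. ]
[0.665, 0.152, 0.169] [263.6 168.8]
[0.515, 0.152, 0.122] [265.4 228.8]
1019 [0.63081073 0.15162255 0.13613708] [0.58998853 0.10365404 0.12001254] [0.68030418 0.20156809 0.14954555]
```

```bash
python3 -m inch '.058 -.266 -.03 0 .65;.058 -.266 -.03 0 .65;.058 -.266 -.03 0 .65;.058 -.266 -.03 0 .65;.058 -.266 -.03 0 .65;.058 -.266 -.03 0 .65;.058 -.266 -.03 0 .65;.058 -.266 -.03 0 .65;.058 -.266 -.03 0 .65'
python3 - <<'E'
from h import *
s=ctrl.get_state(); print(s["position"],R.from_rotvec(s["tool_rot"]).as_matrix().round(4).tolist())
c=cam("wrist"); im,d=ctrl.get_image("wrist"); np.savez("pics/w7.npz",im=im,d=d)
cv2.imwrite("pics/w7.png",im[:,:,::-1])
for p in ([.545,.152,.115],[.515,.152,.122],[.5545,.152,.112]): print(p,proj(c,p).round(1))
E
```

```text
time: 13.75
position: [0.5498, 0.1504, 0.3884]
tool_rot: [3.14, 0.001, -0.003]
ft_force: [0.5, -0.6, -0.1]
grip_width: 0.649
grip_force: 0.0
[0.54980329 0.15039306 0.38844075] [[1.0, 0.0005, -0.0021], [0.0005, -1.0, -0.0015], [-0.0021, 0.0015, -1.0]]
[0.545, 0.152, 0.115] [318.3 253.3]
[0.515, 0.152, 0.122] [318.3 299.1]
[0.5545, 0.152, 0.112] [318.4 238.4]
```

View pics/w7.png

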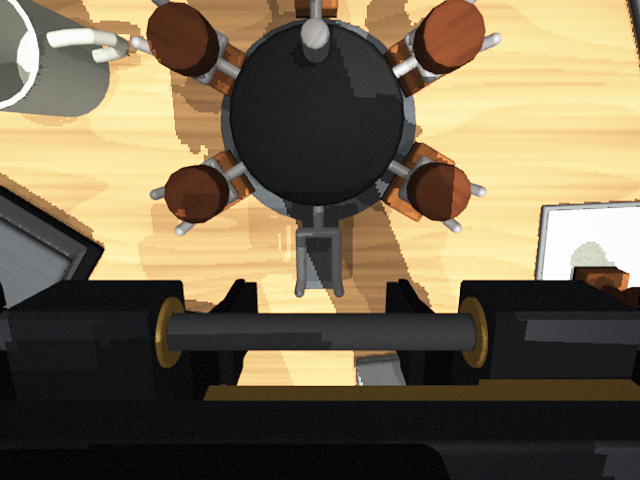

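The fork's prong centreline is at about column 319.5, with the crossbar's outer edge at row 238 and the tips at about row 297. That matches the predicted hook position to within 1 px, giving a hook at about (0.545, 0.1515). I'm going back to regrasp the standing stamp.

```bash
python3 -m inch '-.064 .2647 .02 0 .65;-.064 .2647 .02 0 .65;-.064 .2647 .02 0 .65;-.064 .2647 .02 0 .65;-.064 .2647 .02 0 .65;-.064 .2647 .02 0 .65;-.064 .2647 .02 0 .65;-.064 .2647 .06 0 .65;-.064 .2647 .1 0 .65;-.064 .2647 .13 0 .65;-.064 .2647 .14 0 .65;-.064 .2647 .1454 0 .65;-.064 .2647 .1454 0 .65;-.064 .2647 .1454 0 .65;-.064 .2647 .1454 0 .2;-.064 .2647 .1454 0 .2;-.064 .2647 .1454 0 .2;-.064 .2647 .1454 0 .2;-.064 .2647 .1454 0 .2' 20
```

```text
time: 15.7
position: [0.4867, -0.1128, 0.2446]
tool_rot: [3.141, 0.004, 0.001]
ft_force: [0.1, -0.7, 1.4]
grip_width: 0.381
grip_force: 20.0
```

```bash
python3 -m inch '0 0 -.03 0 .2;0 0 -.06 0 .2;0 0 -.073 0 .2;-.002 -.04 -.073 0 .2;-.002 -.08 -.073 0 .2;-.002 -.12 -.073 0 .2;-.002 -.16 -.073 0 .2;-.002 -.2 -.073 0 .2;-.002 -.24 -.073 0 .2;-.002 -.264 -.073 0 .2;-.002 -.264 -.073 0 .2;-.002 -.264 -.073 0 .2;-.002 -.264 -.073 0 .2'
python3 - <<'E'
from h import *
s=ctrl.get_state(); p=s["position"];print(p,R.from_rotvec(s["tool_rot"]).as_matrix().round(4).tolist(),s["grip_width"])
c=cam("wrist"); im,d=ctrl.get_image("wrist"); W=cloud(c,d)
print("knob px width rows",proj(c,[p[0],p[1],.154]))
c=cam("scene");im2,_=ctrl.get_image("scene"); u,v=map(int,proj(c,[.53,.15,.12])); 
cv2.imwrite("pics/c8.png",np.hstack([cv2.resize(im[100:400,170:470],(400,400)),cv2.resize(im2[v-50:v+50,u-50:u+50],(400,400),interpolation=3)])[...,::-1])
E
```

```text
time: 17.0
position: [0.4838, 0.15, 0.3167]
tool_rot: [3.141, 0.002, -0.002]
ft_force: [0.3, 0.2, -1.6]
grip_width: 0.382
grip_force: 20.0
[0.48384758 0.14997431 0.31671026] [[1.0, 0.0011, -0.001], [0.0011, -1.0, -0.001], [-0.001, 0.001, -1.0]] 0.38234409306114764
knob px width rows [321.10373012 320.34327625]
```

View pics/c8.png

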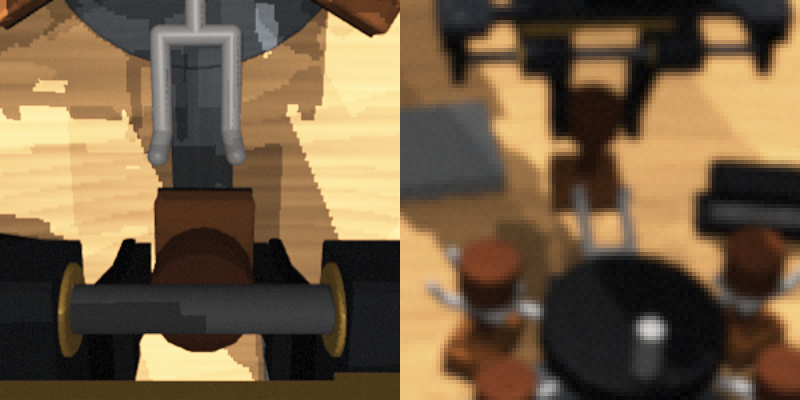

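The stamp hangs upright in front of the fork: in the left crop the knob is centred at about 203 and the prongs' midline at about 197, so I need to shift about 2 mm toward +y. I'm making that shift and then moving in over the tips.

```bash
python3 -m inch '0 -.002 0 0 .2;.005 -.002 0 0 .2;.015 -.002 0 0 .2;.025 -.002 0 0 .2;.035 -.002 0 0 .2;.045 -.002 0 0 .2;.055 -.002 0 0 .2;.0615 -.002 0 0 .2;.0615 -.002 0 0 .2;.0615 -.002 0 0 .2'
python3 - <<'E'
from h import *
s=ctrl.get_state(); p=s["position"];print(p,s["ft_force"],s["grip_width"])
im,d=ctrl.get_image("wrist"); c=cam("scene");im2,_=ctrl.get_image("scene"); u,v=map(int,proj(c,[.54,.15,.12])); 
cv2.imwrite("pics/c9.png",np.hstack([cv2.resize(im[100:400,170:470],(400,400)),cv2.resize(im2[v-50:v+50,u-50:u+50],(400,400),interpolation=3)])[...,::-1])
E
```

```text
time: 18.1
position: [0.5452, 0.1536, 0.3171]
tool_rot: [-3.142, -0.005, 0.001]
ft_force: [-0.3, 0.2, -2.0]
grip_width: 0.381
grip_force: 20.0
[0.54515974 0.15363328 0.31710387] [-0.3335363   0.24566265 -1.95626639] 0.3813328434021703
```

```bash
python3 -m inch '0 0 .004 0 .2;0 0 .008 0 .2;0 0 .011 0 .2;0 0 .0115 0 .2;0 0 .0115 0 .2';python3 -m inch '0 0 .001 0 .2;0 0 .002 0 .2;0 0 .002 0 .2'
```

```text
time: 18.7
position: [0.5452, 0.1535, 0.3056]
tool_rot: [3.141, 0.005, -0.001]
ft_force: [-0.0, 0.4, -0.5]
grip_width: 0.387
grip_force: 20.0
time: 19.0
position: [0.5453, 0.1535, 0.3037]
tool_rot: [3.142, 0.004, -0.0]
ft_force: [-0.7, 0.7, -0.3]
grip_width: 0.382
grip_force: 20.0
```

```bash
python3 -m inch '0 0 .001 0 .2;0 0 .001 0 .2;0 0 .001 0 .2';python3 -m inch '0 0 .001 0 .2;0 0 .001 0 .2;0 0 .001 0 .2'
```

```text
time: 19.3
position: [0.5454, 0.1536, 0.3034]
tool_rot: [3.142, 0.004, 0.001]
ft_force: [-2.3, -0.8, 4.0]
grip_width: 0.384
grip_force: 20.0
time: 19.6
position: [0.5454, 0.154, 0.3033]
tool_rot: [-3.141, -0.005, -0.002]
ft_force: [-3.5, -0.7, 9.4]
grip_width: 0.383
grip_force: 20.0
```

```bash
python3 -m inch '0 0 -.0015 0 .2;0 0 -.0015 0 .45;0 0 -.0015 0 .55;0 0 -.0015 0 .6;0 0 -.0015 0 .6;0 0 -.02 0 .6;0 0 -.05 0 .6;0 0 -.09 0 .6;0 0 -.12 0 .6;-.03 0 -.12 0 .6;-.03 0 -.12 0 .6;-.03 0 -.12 0 .6'
python3 - <<'E'
from h import *
s=ctrl.get_state(); p=s["position"];print(p,s["ft_force"])
c=cam("wrist"); im,d=ctrl.get_image("wrist"); W=cloud(c,d); k=(W[...,2]>.137)&(W[...,2]<.15)&(np.hypot(W[...,0]-.545,W[...,1]-.152)<.03)
print(k.sum(),W[k].mean(0),W[k].min(0),W[k].max(0)); v,u=np.nonzero(k); e=cv2.minEnclosingCircle(np.c_[u,v].astype(np.int32)); print(e,ray(c,*e[0],.141))
c=cam("scene");im2,_=ctrl.get_image("scene"); u,v=map(int,proj(c,[.56,.15,.12])); 
cv2.imwrite("pics/c10.png",np.hstack([cv2.resize(im[40:340,170:470],(400,400)),cv2.resize(im2[v-50:v+50,u-50:u+50],(400,400),interpolation=3)])[...,::-1])
E
```

```text
time: 20.8
position: [0.515, 0.1534, 0.4219]
tool_rot: [3.141, 0.005, 0.001]
ft_force: [0.3, -1.0, -0.5]
grip_width: 0.599
grip_force: 0.0
[0.51500967 0.1534217  0.42189926] [ 0.33793556 -0.95973536 -0.52178012]
1922 [0.54313178 0.15327439 0.14091091] [0.52595852 0.13664683 0.13700293] [0.55916299 0.16975497 0.14342997]
((321.32305908203125, 203.57342529296875), 25.077682495117188) [0.54331829 0.1533199  0.141     ]
```

View pics/c10.png

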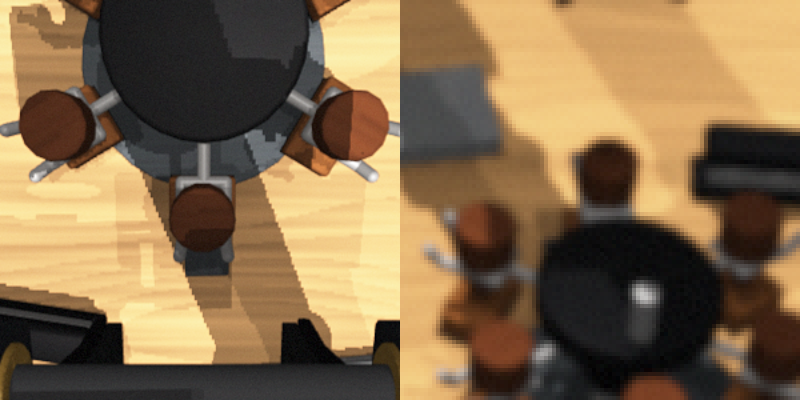

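The stamp hangs on the front fork, knob at (202,217) in the left crop. Its top measures 0.141 m and its centre is about 2 mm from the expected seat. The hand is clear, so I'm handing in.

```bash
python3 -c "
from bench import ctrl
print(ctrl.close_job())"
```

```text
the job is handed in; nothing more can be done
None
```

The stamp now hangs on the empty hook at the front of the carousel, after standing upright on the blotting pad; I handed the job in at about 21 s and got no verdict back.

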